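Put the cutter knife away and shut the kit drawer

ROBOT

A 6-joint arm with a two-finger parallel gripper is mounted at the origin on a cart in front of the work surface, level with it; the furniture and walls round the work are solid. World frame = base frame: x ahead of the robot, y to its left, z up, the work surface at z = 0. Lengths are in mm, angles in rad, forces in N, time in s.
With the tool pointing down it reaches from about 350 to 875 mm from the base axis. Payload 4.2 kg.
Tool frame: the origin (TCP) lies midway between the tips of the shut fingers; the grasp point (between the pads) lies 19 mm behind it (arm.tcp_to_grasp is the distance from the TCP to the grasp point, in mm); z points along the fingers, y is the line along which they close (so a half turn about z gives the same grasp; the last joint's range is limited). The gripper opens to 85 mm and grips with 20 to 120 N. Pads are 22 mm wide; open, the fingers measure 114 mm over their backs; the gripper's body (76 mm by 85 mm) begins 54 mm behind the grasp point. The pads swing forward as they close: fully open they stand 13 mm farther back than shut.
Start: joints at [1.503, 0.385, 0.008, 0, -1.194, -0.259], TCP at [200.601, 591.911, 231.312] pointing down, gripper open.
Joint ranges: [-3.14, 3.14], [-1.21, 2.06], [-1.07, 1.41], [-3.16, 2.05], [-2.99, -0.16], [-3.1, 3.1]. Speed limits (rad/s): [2.79, 2.79, 3.14, 3.14, 3.14, 3.14].

INTERFACE

Orientations are given as a unit quaternion [x, y, z, w].
In Python, from bench import arm, imaging, job, models gives the robot as it stands.
- The arm moves only by the tool arm_command, never from a script. Its argument "rows" is a list of rows, each an object with "grip": the opening, from 0 (shut) to 1 (fully open); "linear": the shift along the tool's x, y, z in mm, a list of three; "rot": the turn, a rotation vector about the tool's x, y, z in rad, a list of three. In form: [{"grip": grip, "linear": [tx, ty, tz], "rot": [rx, ry, rz]}, ...]. A call has 1 to 10 rows; each row is the pose to reach, as a shift and turn from the pose commanded when the call began, along the tool's axes at that moment; what a row does not reach only later rows make up. A row lasts 1/8 s, in which the tool goes at most 62.5 mm and 10.7 degrees, less where a joint would pass 70% of its speed; a pose out of reach is approached as far as the arm can. A call with a gripper value outside its range is refused whole. The fingers move at their own pace and stop on an object; the grip force is fixed at half the most. Time passes only in rows, so rows that repeat a pose let the fingers close. It gives the time, the measured TCP pose, the force, the opening and the grip force at its end, in the units of the state.
- arm.read_state(): the state, without advancing time (a new reading comes with each control period).
- imaging.get_image(name): name is "side" or "top"; returns a dict with "frame" (480x640x3 uint8, red, green, blue), "fx", "fy", "cx", "cy" (pixels), "k1" (the pictures are not rectified: a ray, as slopes to the right and down, at radius r is drawn at 1 + k1 r^2 times it, then the intrinsics apply), "extrinsics" (4x4, takes a point from world to camera coordinates). Camera axes: x right, y down, z forward; pixel columns grow to the right and rows downward; lengths in mm; the calibration is good to about 2 mm. A picture is of the moment at which its call begins. There is no depth.
- job.job_done(): hands the job in; it is judged then, once.
Trained networks look in a picture, given as the dict that the camera call returned (one of the last four; its "shot" number tells which), for a name from the list of things; names that differ only in an ending like _2 or _b are one class to them, and where a whole thing is asked for, a point or a joint stands for the part that bears it (a point fixed in the world has none). Each returns a list of dicts, best first, with "score" (0 to 1); they miss things now and then, are a little off and sometimes report something else, mostly with a low value. They report only what shows in the picture. A call takes as long as a camera call. They do not tell look-alikes from the thing itself.
- models.spot_in(picture, query): "rect" ([left, top, right, bottom] in pixels, round what is visible of it).
- models.tip_of(picture, query): "pixel" ([column, row] in pixels: a listed point, or the origin of a listed thing).
The state is a dict: "clock": time; "joints": joint angles; "joint_vel": joint speeds; "joint_efforts": joint torques, N m; "position": TCP position; "ee_rot": TCP orientation; "contact_force": force on the tool from outside, world axes, zero at the start; "wrist_torque": the same for the moment, N m; "gripper_width": finger opening in mm; "grasp_force": force on a finger pad.
Only numpy, scipy, OpenCV 4.12 (cv2) and the standard library are available. Lean on these libraries where they do the work, as an engineer would, in place of code of your own. Each camera call takes 0.05 s, during which the arm holds its last target. There are 200 camera calls.

TASK

Put the cutter knife away: lay it flat in the long front compartment of the open drawer, let go of it, and then push the drawer fully home until its catch pulls it shut. Leave the tin and the loupe on the bench where they are.

Things in the scene. Friction and masses are not known exactly. Their poses are not given: they have to be found in the camera images.
- cutter: snap-off cutter knife, blade drawn in, 177 mm long (y), 25 wide (x), 19 high, flat on the bench, at the left, or at the right between drawer and robot. Origin: middle of its length, at the underside; z up. y runs along it: white tip with the blade at -y, thick blue and white body from y = -66 to +88 mm. Weighs about 75 g, its balance point is near y = +10 mm; grip it across there. In the drawer it may lie either way round.
- cabinet: low grey steel drawer unit fixed to the bench, 180 mm deep (x), 240 wide (y), 60 high, with one drawer that slides out toward the robot. Origin under its middle at bench height; +x is the way the drawer moves when pushed shut, y along its front, z up; turned by up to 0.2 rad. Its front edge is at x = -90 mm.
- slot (a point): floor centre of the drawer's empty long front compartment; moves with the drawer; axes as the cabinet's. It is 102 mm along x, 218 along y, so the tool fits only along y. Floor 15 mm above the bench; above that floor the front panel rises 41 mm, side walls 30, divider behind it 26. The cabinet's top passes 39 mm above the floor, so the tool must lie flat to go under.
- pull (a point): middle of the front face of the drawer's pull, a straight aluminium bar 200 mm wide along the top of the drawer's front panel, 40 to 54 mm above the bench (this point 47 mm); when shut it is 18 mm in front of the cabinet's front edge. It is the foremost part of the drawer and may be pushed anywhere; below it the panel stands 10 mm further back. Axes as the cabinet's.
- drawer (a joint): how far the drawer is open, m: 0 fully home, 0.14 fully out. It slides with about 1 N. An over-centre catch is felt from 18 mm open: it pushes back with up to about 8 N (most at 15 mm) until at 8 mm open it tips over, pulls the drawer home by itself and holds it. A drawer let go before that springs back out by some 10 to 30 mm.
- paste_tin: bystander: small round tin, 60 mm across, 24 mm high, on the bench at the left or at the front right (where the cutter is not). Origin: centre of its underside.
- loupe: bystander: black round stand loupe, 39 mm across, 24 mm high, on the bench near its front edge in front of the drawer. Origin: centre of its underside.
Not all that is in view belongs to the job. Of the things that look like the cutter, the larger one is meant.

How it is judged (in metres and radians):
On the way:
1. the cutter lies released and flat in the long front compartment while the drawer is still out (more than 50 mm open) (x of cutter in the frame of slot between -0.045 and 0.045 m and y of cutter in the frame of slot between -0.03 and 0.03 m and z of cutter in the frame of slot between -0.006 and 0.008 m and angle between the y axis of cutter and the y axis of slot, either way round below 0.5 rad and value of joint drawer above 0.05 m and contact force between cutter and the arm below 0.05 N and contact force between cutter and the fingers below 0.05 N), for 0.2 s.
At the end, for the whole second after the job is handed in: The drawer is shut at its catch (under 3 mm open, at rest); the cutter rests in its long front compartment, flat (origin within 8 mm of the floor's height), within 45 mm of the compartment's middle in depth, 30 mm along it and 0.5 rad of its length (value of joint drawer below 0.003 m and velocity of joint drawer between -0.01 and 0.01 m/s and x of cutter in the frame of slot between -0.045 and 0.045 m and y of cutter in the frame of slot between -0.03 and 0.03 m and z of cutter in the frame of slot between -0.006 and 0.008 m and angle between the y axis of cutter and the y axis of slot, either way round below 0.5 rad and linear speed of cutter below 0.02 m/s); the robot touches nothing.
It fails at once if the paste tin is moved by more than 30 mm (distance of paste_tin from where it was at the start of the episode above 0.03 m).
It fails at once if the loupe is moved by more than 30 mm (distance of loupe from where it was at the start of the episode above 0.03 m).
It also fails if it takes over 53 s, if anything falls off the work surface, if the arm or the gripper's body presses on something with over 40 N, if the wrist force passes 120 N, or if a joint passes its speed limit or range.

## Working session

There is one attempt and no reset: what is moved stays moved. The work goes in short steps, Python scripts to look and compute and a tool call to move; the robot and the scene stay as the last step left them, time stands still between calls to the robot, and variables do not carry over. Pictures are saved under pics/ and viewed, at most 10 in all, crops included, and the job is handed in when it is done.

Besides the shell and the picture viewer there is one more tool, called after "Request:" by a JSON object that holds its "fn" and its "kwargs", one argument or row to a line. arm_command: Moves the arm, as the interface text tells. Its arguments: {"type":"object","properties":{"rows":{"type":"array"}},"required":["rows"]}

```bash
mkdir -p pics; cat > h.py <<'E'
import numpy as np, cv2
from bench import arm, imaging, job, models
from scipy.spatial.transform import Rotation as R
def ray(p,uv):
    K=np.array([[p['fx'],0,p['cx']],[0,p['fy'],p['cy']],[0,0,1.]])
    q=cv2.undistortPoints(np.array([[uv]],float),K,np.array([p['k1'],0,0,0.]))[0,0]
    E=np.array(p['extrinsics']); Rm=E[:3,:3]
    return -Rm.T@E[:3,3], Rm.T@np.array([q[0],q[1],1])
def at_z(p,uv,z):
    c,d=ray(p,uv); return c+d*(z-c[2])/d[2]
def proj(p,X):
    K=np.array([[p['fx'],0,p['cx']],[0,p['fy'],p['cy']],[0,0,1.]]);E=np.array(p['extrinsics'])
    return cv2.projectPoints(np.array([X],float),cv2.Rodrigues(E[:3,:3])[0],E[:3,3],K,np.array([p['k1'],0,0,0.]))[0][0,0]
def save(p,n): cv2.imwrite(f'pics/{n}.png',p['frame'][:,:,::-1])
E
cat > a.py <<'E'
from h import *
for n in ('top','side'):
    p=imaging.get_image(n); save(p,n+'1')
    print(n,p['k1'],ray(p,(320,240)))
    for q,z in (('cutter',0),('slot',15),('pull',47),('cabinet',0),('paste_tin',0),('loupe',0)):
        print(q,[(np.round(t['pixel']),round(t['score'],2),np.round(at_z(p,t['pixel'],z))) for t in models.tip_of(p,q)][:3], [(np.round(t['rect']),round(t['score'],2)) for t in models.spot_in(p,q)][:3])
s=arm.read_state();print(s)
E
python3 a.py
```

```text
top 0.032541977041735434 (array([ 353.91807471,   65.13135697, 1120.26099573]), array([ 0.195281  , -0.00448484, -0.9808744 ]))
cutter [(array([441., 323.]), 0.68, array([ 391., -189.,    0.])), (array([290., 287.]), 0.65, array([476., 128.,   0.]))] [(array([401., 314., 475., 331.]), 0.88)]
slot [(array([389., 243.]), 0.84, array([564., -86.,  15.]))] [(array([334., 197., 455., 275.]), 0.65)]
pull [(array([393., 271.]), 0.64, array([498., -88.,  47.]))] [(array([334., 195., 453., 275.]), 0.61)]
cabinet [(array([379., 166.]), 0.73, array([740., -76.,   0.]))] [(array([320., 111., 454., 278.]), 0.8), (array([335., 198., 453., 276.]), 0.69)]
paste_tin [(array([226., 322.]), 0.87, array([407., 264.,   0.]))] [(array([212., 304., 236., 336.]), 0.65)]
loupe [(array([343., 330.]), 0.61, array([382.,  18.,   0.]))] [(array([335., 322., 353., 340.]), 0.82)]
side -0.08064011475820429 (array([ 233.66371369, -618.72035728,  638.75075184]), array([ 0.32159558,  0.74299871, -0.58764666]))
cutter [(array([303., 388.]), 0.57, array([ 389., -183.,    0.])), (array([292., 264.]), 0.54, array([489., 1
[... 762 characters left out ...]
e+00,  3.84715477e-01,  7.88817782e-03,  3.19776153e-05,
       -1.19399915e+00, -2.58618254e-01]), 'joint_vel': array([ 5.30036396e-05,  6.24130459e-04,  3.77141425e-04,  1.03471900e-03,
        5.73705317e-04, -1.33441492e-03]), 'joint_efforts': array([ 5.94630601e-04, -3.92093432e+01,  1.88616836e+01,  4.19079423e+00,
       -4.41440816e-04,  1.11559359e-06]), 'position': array([200.62158294, 591.90409082, 231.30283984]), 'ee_rot': array([ 9.86678053e-01, -1.62685030e-01,  1.62315315e-05,  1.35808801e-05]), 'contact_force': array([-0.28817882, -0.97467991,  0.05853814]), 'wrist_torque': array([-0.01028219, -0.02494384, -0.01003401]), 'grasp_force': 0.0, 'gripper_width': 85.21560257127864}
```

View pics/top1.png

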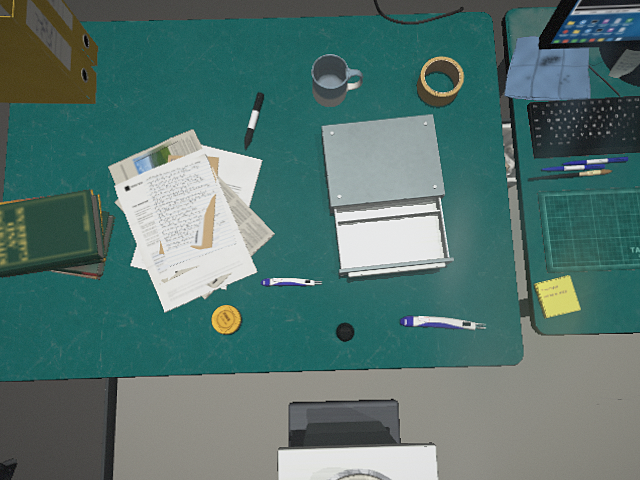

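View pics/side1.png

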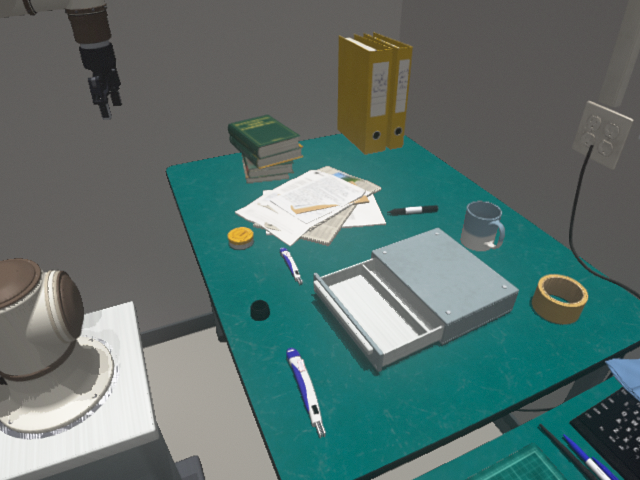

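The larger cutter is the right one: blue butt at (401,321), tip at (486,326) in the top view. The smaller look-alike is at (290,283), the tin is at the left, and the loupe is at (345,332). The pull bar's top edge runs from about (340,272) to (451,262).

```bash
cat > b.py <<'E'
from h import *
p=imaging.get_image('top'); q=imaging.get_image('side')
for pp,a,b in ((p,(401,321),(486,326)),(q,(292,350),(322,434))):
    A,B=at_z(pp,a,8),at_z(pp,b,8); d=A-B; print('cutter',A,B,np.linalg.norm(d),np.arctan2(d[1],d[0]),(A+B)/2)
f=p['frame'][295:345,395:495]
cv2.imwrite('pics/c1.png',np.hstack([cv2.resize(f[:,:,::-1],(800,400),interpolation=cv2.INTER_CUBIC)]))
f=p['frame'][185:285,325:460]
cv2.imwrite('pics/c2.png',cv2.resize(f[:,:,::-1],(756,560),interpolation=cv2.INTER_CUBIC))
E
python3 b.py
```

```text
cutter [ 397.73169379 -103.98473       8.        ] [ 382.45835381 -279.84448268    8.        ] 176.52174802235385 1.4841641603409337 [ 390.0950238  -191.91460634    8.        ]
cutter [ 399.50682553 -105.17264044    8.        ] [ 381.5626958  -276.98764051    8.        ] 172.74948926551173 1.466734912410806 [ 390.53476067 -191.08014048    8.        ]
```

View pics/c1.png

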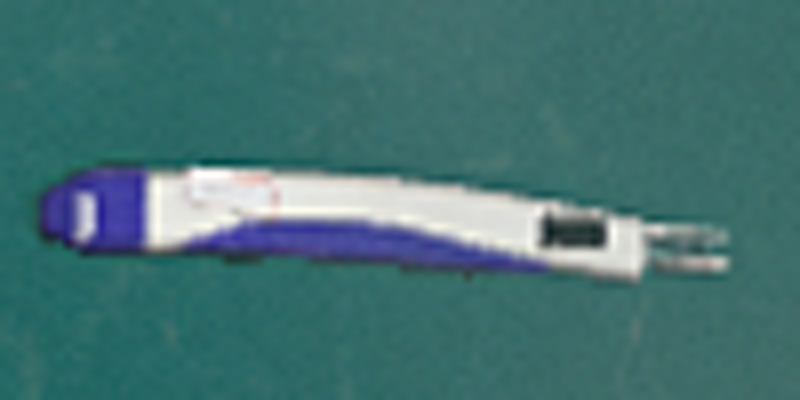

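View pics/c2.png

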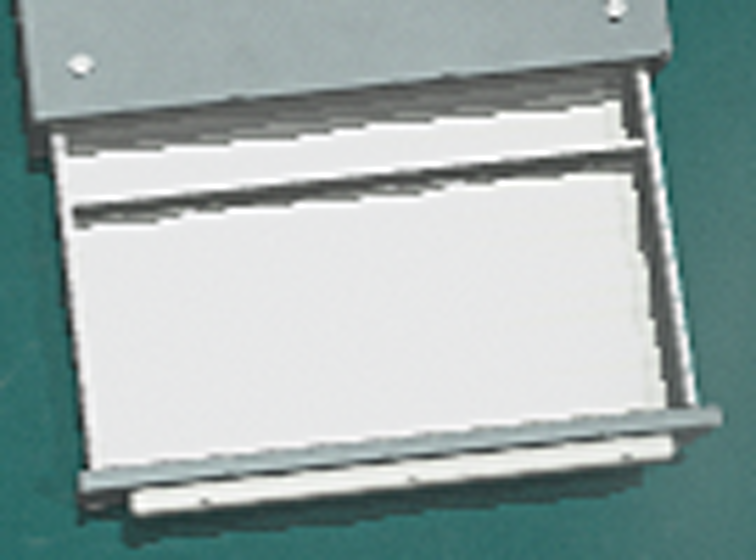

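```bash
cat > c.py <<'E'
from h import *
p=imaging.get_image('top')
c=lambda x,y:(325+x/5.6,185+y/5.6)
print('cut mid',at_z(p,(395+340/8,295+217/8),10),at_z(p,(395+400/8,295+224/8),10))
for n,a,b,z in (('pull',(133,500),(675,440),54),('pullbot',(135,515),(675,460),40),('panel',(85,482),(720,412),56),('back floor',(76,222),(630,170),15),('cabfront',(35,122),(668,58),60)):
    A,B=at_z(p,c(*a),z),at_z(p,c(*b),z);d=A-B;print(n,A,B,np.linalg.norm(d),'yaw',np.arctan2(-d[0],d[1]),(A+B)/2)
E
python3 c.py
```

```text
cut mid [ 393.16247276 -179.43286581   10.        ] [ 390.92214828 -194.86815379   10.        ]
pull [493.23538364   3.83139401  54.        ] [ 509.38337123 -194.50105762   54.        ] 198.9887405627325 yaw 0.08123959005963087 [501.30937743 -95.3348318   54.        ]
pullbot [489.48150881   2.51226777  40.        ] [ 503.97580561 -197.36523763   40.        ] 200.40234980164428 yaw 0.07238918795609252 [496.72865721 -97.42648493  40.        ]
panel [500.08691913  21.12663584  56.        ] [ 518.90798306 -211.10291126   56.        ] 232.99097621130855 yaw 0.08086834037737377 [509.4974511  -94.98813771  56.        ]
back floor [606.38590708  19.18174625  15.        ] [ 620.35484098 -194.35083454   15.        ] 213.98900479971823 yaw 0.06532519737227598 [613.37037403 -87.58454414  15.        ]
cabfront [634.49525146  34.85941419  60.        ] [ 651.7336526  -200.77413823   60.        ] 236.2632715811119 yaw 0.07302757091343906 [643.11445203 -82.95736202  60.        ]
```

Request:
{"fn": "arm_command", "kwargs": {
  "rows": [
    {"grip":0.75,"linear":[0,0,0],"rot":[0,0,0.18]},
    {"grip":0.75,"linear":[0,60,0],"rot":[0,0,0.36]},
    {"grip":0.75,"linear":[0,120,0],"rot":[0,0,0.54]},
    {"grip":0.75,"linear":[0,180,0],"rot":[0,0,0.72]},
    {"grip":0.75,"linear":[10,240,0],"rot":[0,0,0.9]},
    {"grip":0.75,"linear":[50,300,0],"rot":[0,0,1.08]},
    {"grip":0.75,"linear":[100,360,0],"rot":[0,0,1.25]},
    {"grip":0.75,"linear":[140,400,0],"rot":[0,0,1.25]}
  ]
}}

```text
clock: 2.45
position: [196.9, 183.7, 231.6]
ee_rot: [-0.706, 0.709, 0.0, 0.001]
contact_force: [1.4, 1.2, 0.4]
gripper_width: 64.2
grasp_force: 0.0
```

Request:
{"fn": "arm_command", "kwargs": {
  "rows": [
    {"grip":0.65,"linear":[30,-50,0],"rot":[0,0,0.09]},
    {"grip":0.65,"linear":[70,-100,0],"rot":[0,0,0.09]},
    {"grip":0.65,"linear":[120,-130,0],"rot":[0,0,0.09]},
    {"grip":0.65,"linear":[170,-160,0],"rot":[0,0,0.09]},
    {"grip":0.65,"linear":[230,-180,0],"rot":[0,0,0.09]},
    {"grip":0.65,"linear":[290,-190,10],"rot":[0,0,0.09]},
    {"grip":0.65,"linear":[340,-196,40],"rot":[0,0,0.09]},
    {"grip":0.65,"linear":[365,-196,90],"rot":[0,0,0.09]},
    {"grip":0.65,"linear":[365,-196,150],"rot":[0,0,0.09]},
    {"grip":0.65,"linear":[365,-196,160],"rot":[0,0,0.09]}
  ]
}}

```text
clock: 3.7
position: [387.8, -180.8, 68.6]
ee_rot: [-0.672, 0.741, 0.003, -0.003]
contact_force: [0.5, -0.1, -0.3]
gripper_width: 55.3
grasp_force: 0.0
```

```bash
cat > d.py <<'E'
from h import *
import sys
s=arm.read_state(); print(s['position'],s['ee_rot'],s['gripper_width'],s['joints'].round(2))
p=imaging.get_image('side'); u,v=proj(p,s['position']).astype(int); print(u,v)
x0=int(np.clip(u-100,0,440));y0=int(np.clip(v-80,0,330))
cv2.imwrite(f'pics/{sys.argv[1]}.png',cv2.resize(p['frame'][y0:y0+150,x0:x0+200,::-1],(800,600),interpolation=cv2.INTER_CUBIC))
E
python3 d.py s2
```

```text
[ 387.81477555 -180.77387927   68.58115871] [-0.67182681  0.74069646  0.00306727 -0.00284297] 55.27371228289274 [-0.05  0.27 -0.67 -0.   -0.64 -0.04]
300 360
```

View pics/s2.png

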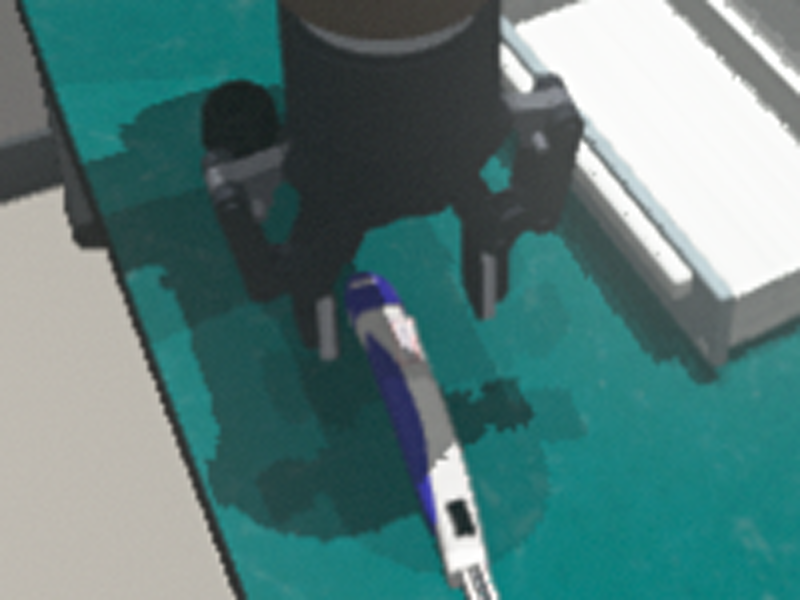

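Gripper straddles the cutter, aligned along its length. I descend most of the way and check.

Request:
{"fn": "arm_command", "kwargs": {
  "rows": [
    {"grip":0.65,"linear":[0,0,30],"rot":[0,0,0]},
    {"grip":0.65,"linear":[0,0,50],"rot":[0,0,0]},
    {"grip":0.65,"linear":[0,0,55],"rot":[0,0,0]},
    {"grip":0.65,"linear":[0,0,55],"rot":[0,0,0]}
  ]
}}

```text
clock: 4.25
position: [392.2, -180.5, 17.7]
ee_rot: [-0.673, 0.74, -0.001, 0.001]
contact_force: [0.1, -0.5, 0.6]
gripper_width: 55.6
grasp_force: 0.0
```

Request:
{"fn": "arm_command", "kwargs": {
  "rows": [
    {"grip":0.65,"linear":[0,0,13],"rot":[0,0,0]},
    {"grip":0.65,"linear":[0,0,13],"rot":[0,0,0]},
    {"grip":0.1,"linear":[0,0,13],"rot":[0,0,0]},
    {"grip":0.1,"linear":[0,0,13],"rot":[0,0,0]},
    {"grip":0.1,"linear":[0,0,13],"rot":[0,0,0]},
    {"grip":0.1,"linear":[0,0,13],"rot":[0,0,0]},
    {"grip":0.1,"linear":[0,0,13],"rot":[0,0,0]}
  ]
}}

```text
clock: 5.12
position: [391.3, -180.7, 4.3]
ee_rot: [-0.673, 0.74, -0.001, 0.001]
contact_force: [-1.4, 1.1, 6.5]
gripper_width: 20.9
grasp_force: 58.7
```

Request:
{"fn": "arm_command", "kwargs": {
  "rows": [
    {"grip":0.1,"linear":[0,0,-40],"rot":[0,0,0]},
    {"grip":0.1,"linear":[0,0,-90],"rot":[0,0,0]},
    {"grip":0.1,"linear":[-20,-20,-116],"rot":[0,0,-0.05]},
    {"grip":0.1,"linear":[-45,-60,-116],"rot":[0,0,-0.1]},
    {"grip":0.1,"linear":[-70,-100,-116],"rot":[0,0,-0.15]},
    {"grip":0.1,"linear":[-95,-135,-116],"rot":[0,0,-0.17]},
    {"grip":0.1,"linear":[-117,-158,-116],"rot":[0,0,-0.17]},
    {"grip":0.1,"linear":[-117,-158,-116],"rot":[0,0,-0.17]},
    {"grip":0.1,"linear":[-117,-158,-116],"rot":[0,0,-0.17]}
  ]
}}

```text
clock: 6.25
position: [558.2, -79.5, 119.0]
ee_rot: [0.733, -0.681, -0.001, 0.0]
contact_force: [0.3, 0.9, -0.4]
gripper_width: 21.4
grasp_force: 59.5
```

```bash
python3 d.py s3
```

```text
[558.1540232  -79.45369731 119.02185854] [ 7.32692693e-01 -6.80559220e-01 -5.87583239e-04  4.70141638e-04] 21.377434332873822 [ 0.15  0.39 -0.29 -0.   -0.89 -0.07]
367 270
```

View pics/s3.png

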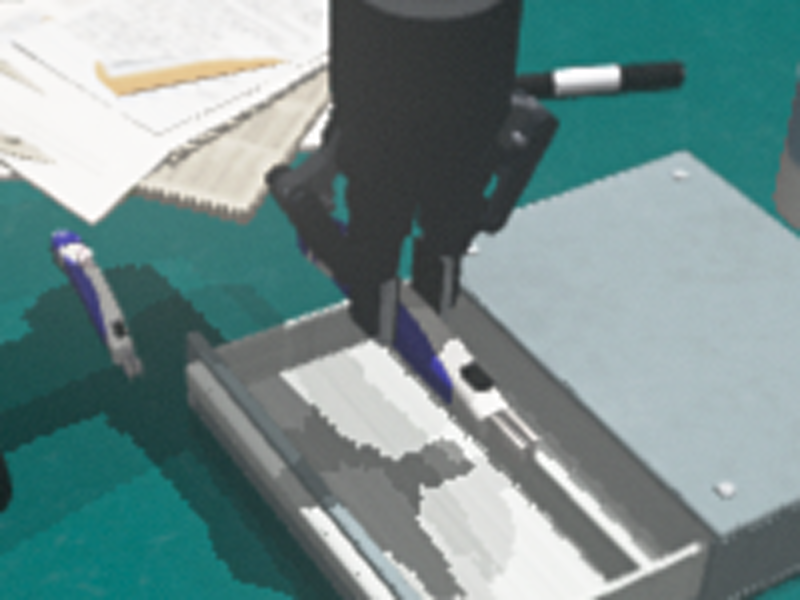

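Cutter held level, parallel to the compartment. Lowering.

Request:
{"fn": "arm_command", "kwargs": {
  "rows": [
    {"grip":0.1,"linear":[0,0,40],"rot":[0,0,0]},
    {"grip":0.1,"linear":[0,0,75],"rot":[0,0,0]},
    {"grip":0.1,"linear":[0,0,92],"rot":[0,0,0]},
    {"grip":0.1,"linear":[0,0,97],"rot":[0,0,0]},
    {"grip":0.1,"linear":[0,0,98],"rot":[0,0,0]},
    {"grip":0.1,"linear":[0,0,98],"rot":[0,0,0]}
  ]
}}

```text
clock: 7.05
position: [559.7, -79.4, 22.3]
ee_rot: [0.733, -0.681, 0.001, -0.001]
contact_force: [0.1, 0.7, -1.0]
gripper_width: 21.3
grasp_force: 59.5
```

Not yet touching; 2.5 mm further, then open partway and lift.

Request:
{"fn": "arm_command", "kwargs": {
  "rows": [
    {"grip":0.1,"linear":[0,0,2],"rot":[0,0,0]},
    {"grip":0.1,"linear":[0,0,2.5],"rot":[0,0,0]},
    {"grip":0.5,"linear":[0,0,2],"rot":[0,0,0]},
    {"grip":0.5,"linear":[0,0,2],"rot":[0,0,0]},
    {"grip":0.5,"linear":[0,0,2],"rot":[0,0,0]},
    {"grip":0.5,"linear":[0,0,-20],"rot":[0,0,0]},
    {"grip":0.5,"linear":[0,0,-70],"rot":[0,0,0]},
    {"grip":0.5,"linear":[0,0,-100],"rot":[0,0,0]},
    {"grip":0.3,"linear":[0,0,-100],"rot":[0,0,0]}
  ]
}}

```text
clock: 8.18
position: [560.9, -79.2, 124.1]
ee_rot: [0.733, -0.68, 0.002, -0.002]
contact_force: [0.1, -0.8, -0.6]
gripper_width: 26.3
grasp_force: 0.0
```

```bash
cat > e.py <<'E'
from h import *
import sys
p=imaging.get_image('side'); q=imaging.get_image('top')
f=lambda i,x,y:cv2.resize(i['frame'][y:y+150,x:x+200,::-1],(400,300),interpolation=cv2.INTER_CUBIC)
cv2.imwrite(f'pics/{sys.argv[1]}.png',np.hstack([f(p,280,240),f(q,290,150)]))
for i in (p,q): print([(t['pixel'],t['score'],at_z(i,t['pixel'],47)) for t in models.tip_of(i,'pull')][:1],[(t['pixel'],t['score'],at_z(i,t['pixel'],15)) for t in models.tip_of(i,'cutter')])
E
python3 e.py s4
```

```text
[] [([367.2, 314.2], 0.77, array([560.07107901, -87.44529873,  15.        ])), ([288.8, 267.2], 0.77, array([473.82828842, 106.54357465,  15.        ]))]
[([393.3, 271.8], 0.93, array([496.55163911, -88.11743472,  47.        ]))] [([393.7, 244.7], 0.86, array([558.9931694 , -96.74364995,  15.        ])), ([289.9, 283.1], 0.45, array([483.39406468, 126.19367903,  15.        ]))]
```

View pics/s4.png

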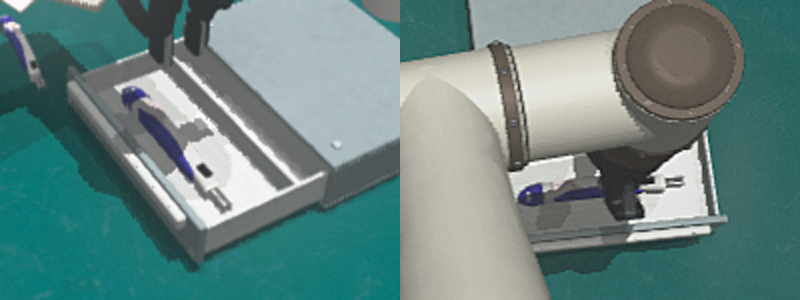

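Cutter lies flat in the middle of the compartment, released, drawer still out (~127 mm). Now move in front of the pull with shut fingers.

Request:
{"fn": "arm_command", "kwargs": {
  "rows": [
    {"grip":0.0,"linear":[5,40,0],"rot":[0,0,0]},
    {"grip":0.0,"linear":[11,85,0],"rot":[0,0,0]},
    {"grip":0.0,"linear":[11,120,0],"rot":[0,0,0]},
    {"grip":0.0,"linear":[11,122,40],"rot":[0,0,0]},
    {"grip":0.0,"linear":[11,122,75],"rot":[0,0,0]},
    {"grip":0.0,"linear":[11,122,84],"rot":[0,0,0]},
    {"grip":0.0,"linear":[11,115,84],"rot":[0,0,0]},
    {"grip":0.0,"linear":[11,105,84],"rot":[0,0,0]},
    {"grip":0.0,"linear":[11,97,84],"rot":[0,0,0]},
    {"grip":0.0,"linear":[11,90,84],"rot":[0,0,0]}
  ]
}}

```text
clock: 9.72
position: [471.4, -96.8, 37.9]
ee_rot: [0.733, -0.68, 0.001, -0.001]
contact_force: [-0.1, -0.9, 0.8]
gripper_width: 0.0
grasp_force: 0.0
```

Request:
{"fn": "arm_command", "kwargs": {
  "rows": [
    {"grip":0.0,"linear":[0,-5,0],"rot":[0,0,0]},
    {"grip":0.0,"linear":[0,-10,0],"rot":[0,0,0]},
    {"grip":0.0,"linear":[0,-16,0],"rot":[0,0,0]},
    {"grip":0.0,"linear":[0,-24,0],"rot":[0,0,0]},
    {"grip":0.0,"linear":[0,-33,0],"rot":[0,0,0]},
    {"grip":0.0,"linear":[0,-43,0],"rot":[0,0,0]},
    {"grip":0.0,"linear":[0,-53,0],"rot":[0,0,0]},
    {"grip":0.0,"linear":[0,-63,0],"rot":[0,0,0]},
    {"grip":0.0,"linear":[0,-73,0],"rot":[0,0,0]},
    {"grip":0.0,"linear":[0,-83,0],"rot":[0,0,0]}
  ]
}}

```text
clock: 10.98
position: [553.6, -90.7, 37.2]
ee_rot: [0.733, -0.68, -0.0, 0.0]
contact_force: [-1.2, 0.3, -0.5]
gripper_width: 0.3
grasp_force: 0.8
```

Request:
{"fn": "arm_command", "kwargs": {
  "rows": [
    {"grip":0.0,"linear":[0,-8,0],"rot":[0,0,0]},
    {"grip":0.0,"linear":[0,-15,0],"rot":[0,0,0]},
    {"grip":0.0,"linear":[0,-20,0],"rot":[0,0,0]},
    {"grip":0.0,"linear":[0,-25,0],"rot":[0,0,0]}
  ]
}}

```text
clock: 11.48
position: [578.2, -88.9, 37.3]
ee_rot: [0.733, -0.68, -0.0, 0.0]
contact_force: [-1.7, 1.3, -0.5]
gripper_width: 0.1
grasp_force: 0.7
```

Request:
{"fn": "arm_command", "kwargs": {
  "rows": [
    {"grip":0.0,"linear":[0,-4,0],"rot":[0,0,0]},
    {"grip":0.0,"linear":[0,-8,0],"rot":[0,0,0]},
    {"grip":0.0,"linear":[0,-12,0],"rot":[0,0,0]}
  ]
}}

```text
clock: 11.85
position: [590.1, -88.0, 37.3]
ee_rot: [0.733, -0.68, 0.0, 0.0]
contact_force: [-1.5, 0.3, -0.6]
gripper_width: -0.2
grasp_force: 0.6
```

Request:
{"fn": "arm_command", "kwargs": {
  "rows": [
    {"grip":0.0,"linear":[0,-3,0],"rot":[0,0,0]},
    {"grip":0.0,"linear":[0,-6,0],"rot":[0,0,0]}
  ]
}}

```text
clock: 12.1
position: [595.6, -87.6, 37.3]
ee_rot: [0.733, -0.68, -0.0, 0.0]
contact_force: [-5.7, 0.5, 2.3]
gripper_width: 0.4
grasp_force: 2.2
```

Request:
{"fn": "arm_command", "kwargs": {
  "rows": [
    {"grip":0.0,"linear":[0,-3,0],"rot":[0,0,0]},
    {"grip":0.0,"linear":[0,-6,0],"rot":[0,0,0]}
  ]
}}

```text
clock: 12.35
position: [598.8, -87.4, 37.2]
ee_rot: [0.733, -0.681, -0.002, 0.002]
contact_force: [-7.5, 1.0, 4.2]
gripper_width: 0.3
grasp_force: 3.9
```

Request:
{"fn": "arm_command", "kwargs": {
  "rows": [
    {"grip":0.0,"linear":[0,-3,0],"rot":[0,0,0]},
    {"grip":0.0,"linear":[0,-6,0],"rot":[0,0,0]},
    {"grip":0.0,"linear":[0,-6,0],"rot":[0,0,0]}
  ]
}}

```text
clock: 12.72
position: [609.3, -86.7, 37.7]
ee_rot: [0.733, -0.68, 0.001, -0.001]
contact_force: [0.3, 0.5, -0.3]
gripper_width: 0.3
grasp_force: 0.0
```

Request:
{"fn": "arm_command", "kwargs": {
  "rows": [
    {"grip":0.0,"linear":[0,-3,0],"rot":[0,0,0]},
    {"grip":0.0,"linear":[0,-5,0],"rot":[0,0,0]},
    {"grip":0.0,"linear":[0,-5,0],"rot":[0,0,0]}
  ]
}}

```text
clock: 13.1
position: [612.4, -86.5, 37.2]
ee_rot: [0.733, -0.681, -0.0, 0.0]
contact_force: [-1.7, 0.3, 1.7]
gripper_width: 0.1
grasp_force: 1.1
```

Catch tipped over and the drawer ran home (no force at 609, contact again at 612). Backing off and checking.

Request:
{"fn": "arm_command", "kwargs": {
  "rows": [
    {"grip":0.0,"linear":[0,20,0],"rot":[0,0,0]},
    {"grip":0.0,"linear":[0,60,0],"rot":[0,0,0]},
    {"grip":0.0,"linear":[0,110,-10],"rot":[0,0,0]},
    {"grip":0.0,"linear":[0,150,-60],"rot":[0,0,0]},
    {"grip":0.0,"linear":[0,180,-110],"rot":[0,0,0]},
    {"grip":0.0,"linear":[0,180,-110],"rot":[0,0,0]},
    {"grip":0.0,"linear":[0,180,-110],"rot":[0,0,0]}
  ]
}}

```text
clock: 13.98
position: [433.8, -99.5, 147.5]
ee_rot: [0.733, -0.68, 0.001, -0.001]
contact_force: [1.6, 0.7, -0.1]
gripper_width: -0.2
grasp_force: 0.0
```

```bash
python3 e.py s5
```

```text
[([397.6, 291.7], 0.65, array([624.97093274, -85.7334737 ,  47.        ]))] [([290.5, 265.7], 0.5, array([478.9822847 , 109.81443738,  15.        ]))]
[([385.2, 209.6], 0.65, array([628.40495375, -78.3542289 ,  47.        ]))] []
```

View pics/s5.png

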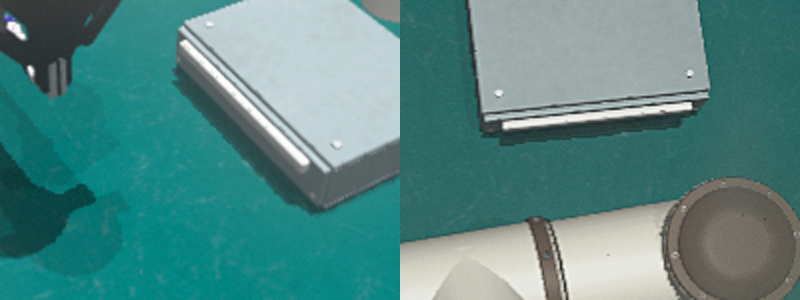

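The drawer is shut against the cabinet, with the pull at x≈626 (18 mm in front of the edge), and the arm is clear.

```bash
python3 -c "
from bench import job
print(job.job_done())"
```

```text
the job is handed in; nothing more can be done
None
```

The cutter was laid flat and released in the front compartment, the drawer is pushed home on its catch, the tin and loupe were not touched, and the job is handed in; no verdict came back, and the cutter can't be seen inside the shut drawer.

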